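# Refit the worktop plate filter, flush it and set its valve half open

### The job

Fit the worktop water filter with its plates: first turn the lever valve fully shut, then lift the cover off the filter's seat by its handle and lay it on the worktop beside the filter. Stack every white filter plate that lies on the worktop in one square pile on the seat, flush with the seat's edges, put the cover back squarely on top of the pile, handle up and its two lips down over the sides of the top plate, then turn the valve lever fully open once to flush the filter and last bring it back to half open (45 degrees, at the middle mark). Keep the valve shut until the cover is back on, and leave the mug and the salt shaker behind the filter where they are.

Things in the scene. Friction and masses are not known exactly. Their poses are not given: they have to be found in the camera images.
- filter: The water filter: a grey base 140 (own x) x 255 (own y) x 10 mm high, fixed to the worktop. Origin on the worktop under the middle of the base. Towards its own +y it carries the seat; towards its own -y a brass pipe with a ball valve.
- seat (a point): Centre of the top face of the seat, a flat steel pad 60 (own x) x 96 (own y) mm, the same outline as the plates, whose top lies 16 mm above the worktop (6 mm above the base). Axes as the filter's: lies at [0, 65, 16] mm in the filter's frame. At the start the cover lies on it.
- valve_axis (a point): Point on the vertical turning axis of the valve lever, 92 mm above the worktop, at [0, -85, 92] mm in the filter's frame. Axes as the filter's. Around the axis below the lever is an aluminium index disc of radius 40 mm (top 67 mm above the worktop) with three dark marks: closed, half, open.
- lever_grip (a point): Point on the valve lever where it may be pinched from above: on the top edge of its steel grip, 62 mm from the turning axis, 92 mm above the worktop. It moves with the lever; its own -x points outward along the lever. The grip is 14 mm wide, 18 mm high (74 to 92 mm above the worktop) and reaches from 36 to 90 mm from the axis.
- valve (a joint): Angle of the valve lever, rad: 0 = fully shut (stop), lever points along the filter's -x; 1.571 = fully open (stop), lever points along the filter's -y; it grows counter-clockwise seen from above. Half open is 0.785. Turns with 0.15 N m of friction and stays where it is left.
- cover: Cover: steel plate 74 (own x) x 96 (own y) x 10 mm, 200 g; under each long side a lip 3 mm thick, 5 mm deep, 68 mm apart inside, to straddle the 60 mm seat or top plate. On top a black bar handle along own y, 14 mm wide, 66 mm long, 22 to 36 mm above the flat underside, on two posts. Origin: centre of the flat underside (5 mm above the worktop when lying there). Starts on the seat.
- plate_1: A flat white ceramic filter plate with seven grey slots across its face, 60 (own x) x 96 (own y) x 10 mm (z), 120 g, both faces and both ends alike. Origin: the middle of the plate, 5 mm above its underside. Two to four such plates lie flat on the worktop to the left of the filter; absent ones read None from the start.
- plate_2: A flat white ceramic filter plate with seven grey slots across its face, 60 (own x) x 96 (own y) x 10 mm (z), 120 g, both faces and both ends alike. Origin: the middle of the plate, 5 mm above its underside. Two to four such plates lie flat on the worktop to the left of the filter; absent ones read None from the start.
- plate_3: A flat white ceramic filter plate with seven grey slots across its face, 60 (own x) x 96 (own y) x 10 mm (z), 120 g, both faces and both ends alike. Origin: the middle of the plate, 5 mm above its underside. Two to four such plates lie flat on the worktop to the left of the filter; absent ones read None from the start.
- plate_4: A flat white ceramic filter plate with seven grey slots across its face, 60 (own x) x 96 (own y) x 10 mm (z), 120 g, both faces and both ends alike. Origin: the middle of the plate, 5 mm above its underside. Two to four such plates lie flat on the worktop to the left of the filter; absent ones read None from the start.
- mug: Bystander: white mug with a handle, 78 x 116 x 101 mm, standing behind the filter. Origin: centre of the underside. Not to be moved.
- salt_shaker: Bystander: salt shaker, 44 mm across, 90 mm high, standing at the back. Origin: centre of the underside. Not to be moved.
Mind the look-alikes: they are no part of the job. Of the things shaped like the cover, the steel one is meant. Leave any orange look-alike of the plate_4 alone.

How it is judged:
On the way, in this order (a step that is already met when the one before it is completed fails the run):
1. The valve is turned fully shut (within 0.09 rad) (value of joint valve below 0.09 rad), for 0.2 s.
2. The cover is laid on the worktop beside the filter, at least 85 mm from the seat's centre, and let go; valve still shut (value of joint valve below 0.09 rad and contact force between the fingers and cover below 0.3 N and horizontal distance between cover and seat above 0.085 m and height (world z) of cover below 0.02 m and linear speed of cover below 0.05 m/s), for 0.2 s.
3. Every plate present lies in the pile on the seat, square with it (6 mm, 0.12 rad), let go; valve still shut (x of plate_1 in the frame of seat between -0.006 and 0.006 m and y of plate_1 in the frame of seat between -0.006 and 0.006 m and angle between the y axis of each of plate_1, plate_2, plate_3, plate_4 and the y axis of seat, either way round below 0.12 rad and angle between the z axis of each of plate_1, plate_2, plate_3, plate_4 and the z axis of seat, either way round below 0.08 rad and linear speed of each of plate_1, plate_2, plate_3, plate_4 below 0.03 m/s and contact force between the fingers and plate_1 below 0.3 N and z of plate_1 in the frame of seat between 0.002 and 0.039 m and x of plate_2 in the frame of seat between -0.006 and 0.006 m and y of plate_2 in the frame of seat between -0.006 and 0.006 m and contact force between the fingers and plate_2 below 0.3 N and z of plate_2 in the frame of seat between 0.002 and 0.039 m and x of plate_3 in the frame of seat between -0.006 and 0.006 m and y of plate_3 in the frame of seat between -0.006 and 0.006 m and contact force between the fingers and plate_3 below 0.3 N and z of plate_3 in the frame of seat between 0.002 and 0.039 m and x of plate_4 in the frame of seat between -0.006 and 0.006 m and y of plate_4 in the frame of seat between -0.006 and 0.006 m and contact force between the fingers and plate_4 below 0.3 N and z of plate_4 in the frame of seat between 0.002 and 0.039 m and value of joint valve below 0.09 rad), for 0.2 s.
4. The cover lies squarely on top of the pile (6 mm, 0.12 rad), let go; valve still shut (all of step 3 and x of cover in the frame of seat between -0.006 and 0.006 m and y of cover in the frame of seat between -0.006 and 0.006 m and angle between the y axis of cover and the y axis of seat, either way round below 0.12 rad and angle between cover's own z axis and vertical below 0.08 rad and linear speed of cover below 0.03 m/s and contact force between the fingers and cover below 0.3 N and z of cover in the frame of seat below 0.045 m and z of each of plate_1, plate_2, plate_3, plate_4 in the frame of cover below -0.003 m), for 0.2 s.
5. The valve is turned fully open (within 0.09 rad of the stop), pile and cover in place (x of plate_1 in the frame of seat between -0.006 and 0.006 m and y of plate_1 in the frame of seat between -0.006 and 0.006 m and angle between the y axis of each of plate_1, plate_2, plate_3, plate_4, cover and the y axis of seat, either way round below 0.12 rad and angle between the z axis of each of plate_1, plate_2, plate_3, plate_4 and the z axis of seat, either way round below 0.08 rad and linear speed of each of plate_1, plate_2, plate_3, plate_4, cover below 0.03 m/s and contact force between the fingers and plate_1 below 0.3 N and z of plate_1 in the frame of seat between 0.002 and 0.039 m and x of plate_2 in the frame of seat between -0.006 and 0.006 m and y of plate_2 in the frame of seat between -0.006 and 0.006 m and contact force between the fingers and plate_2 below 0.3 N and z of plate_2 in the frame of seat between 0.002 and 0.039 m and x of plate_3 in the frame of seat between -0.006 and 0.006 m and y of plate_3 in the frame of seat between -0.006 and 0.006 m and contact force between the fingers and plate_3 below 0.3 N and z of plate_3 in the frame of seat between 0.002 and 0.039 m and x of plate_4 in the frame of seat between -0.006 and 0.006 m and y of plate_4 in the frame of seat between -0.006 and 0.006 m and contact force between the fingers and plate_4 below 0.3 N and z of plate_4 in the frame of seat between 0.002 and 0.039 m and x of cover in the frame of seat between -0.006 and 0.006 m and y of cover in the frame of seat between -0.006 and 0.006 m and angle between cover's own z axis and vertical below 0.08 rad and contact force between the fingers and cover below 0.3 N and z of cover in the frame of seat below 0.045 m and z of each of plate_1, plate_2, plate_3, plate_4 in the frame of cover below -0.003 m and value of joint valve above 1.48 rad), for 0.2 s.
At the end, for the whole second after the job is handed in: Every plate present lies flat in the pile on the seat and the cover lies flat, handle up, on top, each within 6 mm of the seat's centre in both its directions and within 0.12 rad of square, at rest; the valve lever stands at 0.785 rad within 0.1 rad (x of plate_1 in the frame of seat between -0.006 and 0.006 m and y of plate_1 in the frame of seat between -0.006 and 0.006 m and angle between the y axis of each of plate_1, plate_2, plate_3, plate_4, cover and the y axis of seat, either way round below 0.12 rad and angle between the z axis of each of plate_1, plate_2, plate_3, plate_4 and the z axis of seat, either way round below 0.08 rad and linear speed of each of plate_1, plate_2, plate_3, plate_4, cover below 0.03 m/s and contact force between the fingers and plate_1 below 0.3 N and z of plate_1 in the frame of seat between 0.002 and 0.039 m and x of plate_2 in the frame of seat between -0.006 and 0.006 m and y of plate_2 in the frame of seat between -0.006 and 0.006 m and contact force between the fingers and plate_2 below 0.3 N and z of plate_2 in the frame of seat between 0.002 and 0.039 m and x of plate_3 in the frame of seat between -0.006 and 0.006 m and y of plate_3 in the frame of seat between -0.006 and 0.006 m and contact force between the fingers and plate_3 below 0.3 N and z of plate_3 in the frame of seat between 0.002 and 0.039 m and x of plate_4 in the frame of seat between -0.006 and 0.006 m and y of plate_4 in the frame of seat between -0.006 and 0.006 m and contact force between the fingers and plate_4 below 0.3 N and z of plate_4 in the frame of seat between 0.002 and 0.039 m and x of cover in the frame of seat between -0.006 and 0.006 m and y of cover in the frame of seat between -0.006 and 0.006 m and angle between cover's own z axis and vertical below 0.08 rad and contact force between the fingers and cover below 0.3 N and z of cover in the frame of seat below 0.045 m and z of each of plate_1, plate_2, plate_3, plate_4 in the frame of cover below -0.003 m and value of joint valve between 0.685 and 0.885 rad and velocity of joint valve between -0.05 and 0.05 rad/s); the robot touches nothing.
It fails at once if the mug is shifted by more than 40 mm (distance of mug from where it was at the start of the episode above 0.04 m).
It fails at once if the salt shaker is shifted by more than 40 mm (distance of salt_shaker from where it was at the start of the episode above 0.04 m).
Of plate_1, plate_2, plate_3, plate_4 only 2 to 4 are there at a start; the rules pass over those that are not, and their reading is None.
At some moment in a run one of cover may be knocked a few centimetres aside while the robot is not near it.
Once in a run the grip may slacken for a moment while it holds something.
It also fails if it takes over 210 s, if anything falls off the work surface, if the arm or the gripper's body presses on something with over 40 N, if the wrist force passes 120 N, or if a joint passes its speed limit or range.

### The arm

A 7-joint arm with a two-finger parallel gripper is mounted at the origin on a cart in front of the work surface, level with it; the furniture and walls round the work are solid. World frame = base frame: x ahead of the robot, y to its left, z up, the work surface at z = 0. Lengths are in m, angles in rad, forces in N, time in s.
With the tool pointing down it reaches from about 0.4 to 0.85 m from the base axis. Payload 10.4 kg.
Tool frame: the origin (TCP) lies on the centre line of the jaws, within the pads' length; the fingertips stand 8 mm ahead of it and the grasp point (between the pads) lies 11 mm behind it (r.finger_overhang is the distance from the TCP to the fingertips, in m); z points along the fingers, y is the line along which they close (so a half turn about z gives the same grasp; the last joint's range is limited). The gripper opens to 87 mm and grips with 3 to 60 N. Pads are 19 mm wide; open, the fingers measure 117 mm over their backs; the gripper's body (75 mm by 190 mm) begins 51 mm behind the grasp point.
Start: joints at [-1.363, 0.332, -0.065, 1.46, 0.022, 1.35, -0.088], TCP at [0.143, 0.608, 0.231] pointing down, gripper open.
Joint ranges: [-2.6, 2.6], [-0.5, 2.12], [-1.47, 1.34], [0.16, 2.42], [-1.27, 4.41], [0.06, 2.06], [-2.6, 2.6]. Speed limits (rad/s): [2.22, 2.22, 2.79, 2.79, 3.14, 3.14, 3.14].

### API

Orientations are given as a unit quaternion [x, y, z, w].
In Python, from bench import r, vision gives the robot as it stands.
- The arm moves only by the tool drive_tool, never from a script. Its argument "series" is a list of rows, each a list of 2 entries, a list of its own where there are three numbers: the shift along the world's x, y, z in cm, then the turn about the world's z in degrees. A call has exactly 10 rows; each row shifts and turns the commanded pose from where the row before left it; what a row does not reach is not made up. A row lasts 1/8 s, in which the tool goes at most 62.5 mm and 10.7 degrees, less where a joint would pass 70% of its speed; a pose out of reach is approached as far as the arm can. A call with a gripper value outside its range is refused whole. "hand" is the closure, from 0 (fully open) to 1 (shut), set as the call begins (left out, the last holds). The fingers move at their own pace and stop on an object; "newtons" is the grip in N (left out, the last holds). Time passes only in rows, so rows that do not move let the fingers close, or fill a call up. It gives the time, the measured TCP pose, the force, the opening and the grip force at its end, in the units of the state.
- r.read_state(): the state, without advancing time (a new reading comes with each control period).
- vision.camera(name): name is "side" or "top" or "wrist"; returns a dict with "color" (480x640x3 uint8, red, green, blue), "intrinsics" (3x3 intrinsics, pixels), "k1" (the pictures are not rectified: a ray, as slopes to the right and down, at radius r is drawn at 1 + k1 r^2 times it, then the intrinsics apply), "R" (3x3) and "t" (3): a world point X has camera coordinates R X + t; the wrist camera has in their place "mount" (4x4, takes a point from camera to tool coordinates, whose origin is the TCP and whose axes are the flange's). Camera axes: x right, y down, z forward; pixel columns grow to the right and rows downward; lengths in m; the calibration is good to about 2 mm. A picture is of the moment at which its call begins: read the wrist's pose just before it. There is no depth.
- r.close_job(): hands the job in; it is judged then, once.
The state is a dict: "time": time; "joint_positions": joint angles; "joint_vel": joint speeds; "joint_torque": joint torques, N m; "ee_pos": TCP position; "eef_rot": TCP orientation; "ft_force": force on the tool from outside, world axes, zero at the start; "torque": the same for the moment, N m; "width": finger opening in m; "grip_force": force on a finger pad.
Only numpy, scipy, OpenCV 4.12 (cv2) and the standard library are available. Lean on these libraries where they do the work, as an engineer would, in place of code of your own. Each camera call takes 0.05 s, during which the arm holds its last target. There are 200 camera calls.

## Working session

There is one attempt and no reset: what is moved stays moved. The work goes in short steps, Python scripts to look and compute and a tool call to move; the robot and the scene stay as the last step left them, time stands still between calls to the robot, and variables do not carry over. Pictures are saved under pics/ and viewed, at most 14 in all, crops included, and the job is handed in when it is done.

Besides the shell and the picture viewer there is one more tool, called as name([rows], argument=value, ...), one row to a line, values as JSON. drive_tool: Moves the arm, as the interface text tells. Its arguments: {"type":"object","properties":{"series":{"type":"array"},"hand":{"type":"number"},"newtons":{"type":"number"}},"required":["series"]}

```bash
mkdir -p pics; ls; cat > h.py <<'E'
import numpy as np, cv2
from scipy.spatial.transform import Rotation as Ro
from bench import r, vision
def cam(name):
    s=r.read_state(); c=vision.camera(name)
    if 'mount' in c and name=='wrist':
        M=np.array(c['mount']); T=np.eye(4); T[:3,:3]=Ro.from_quat(s['eef_rot']).as_matrix(); T[:3,3]=s['ee_pos']
        W=T@M; c['C']=W[:3,3]; c['A']=W[:3,:3]
    else:
        R=np.array(c['R']); c['A']=R.T; c['C']=-R.T@np.array(c['t'])
    return c
def save(c,f): cv2.imwrite('pics/'+f,c['color'][:,:,::-1])
def px2w(c,uv,z):
    K=np.array(c['intrinsics']); uv=np.atleast_2d(np.array(uv,float))
    d=np.c_[(uv[:,0]-K[0,2])/K[0,0],(uv[:,1]-K[1,2])/K[1,1]]; u=d.copy()
    for _ in range(20): u=d/(1+c['k1']*(u**2).sum(1,keepdims=True))
    D=np.c_[u,np.ones(len(u))]@c['A'].T
    return c['C']+D*((z-c['C'][2])/D[:,2:3])
def w2px(c,X):
    X=np.atleast_2d(X); K=np.array(c['intrinsics']); p=(X-c['C'])@c['A']; u=p[:,:2]/p[:,2:]
    u=u*(1+c['k1']*(u**2).sum(1,keepdims=True)); return u*[K[0,0],K[1,1]]+[K[0,2],K[1,2]]
E
python3 - <<'E'
from h import *
s=r.read_state(); print({k:np.round(v,3) for k,v in s.items()})
for n in('top','side','wrist'):
    c=cam(n); save(c,n+'0.png'); print(n,np.round(c['C'],3),np.round(c['A'],2).tolist(),c['intrinsics'],c['k1'])
E
```

```text
pics
{'time': np.float64(0.0), 'joint_positions': array([-1.363,  0.333, -0.065,  1.461,  0.022,  1.35 , -0.089]), 'joint_vel': array([-0.001,  0.002,  0.   , -0.001,  0.002, -0.001, -0.   ]), 'joint_torque': array([-0.0000e+00, -6.2326e+01,  2.4000e-02, -3.8990e+01, -6.1000e-02,
        4.0000e-02,  0.0000e+00]), 'ee_pos': array([0.143, 0.608, 0.23 ]), 'eef_rot': array([ 0.115,  0.993, -0.001, -0.   ]), 'ft_force': array([ 0.093, -0.461,  0.395]), 'torque': array([-0.   ,  0.007,  0.028]), 'grip_force': np.float64(0.0), 'width': np.float64(0.087)}
top [0.387 0.107 1.133] [[-0.01, -0.98, 0.18], [-1.0, 0.01, -0.0], [0.0, -0.18, -0.98]] [[453.13996969   0.         319.9376477 ]
 [  0.         453.13996969 249.08741978]
 [  0.           0.           1.        ]] 0.022797706769551847
side [ 0.069 -0.918  0.685] [[0.9, -0.23, 0.38], [-0.44, -0.41, 0.8], [-0.02, -0.88, -0.47]] [[568.51952159   0.         315.12269112]
 [  0.         568.51952159 238.99174113]
 [  0.           0.           1.        ]] -0.12359074897903972
wrist [0.079 0.624 0.383] [[0.23, 0.94, 0.24], [0.97, -0.22, -0.06], [-0.0, 0.24, -0.97]] [[359.81229007   0.         315.98222338]
 [  0.         359.81229007 237.0880179 ]
 [  0.           0.           1.        ]] -0.07093894696652929
```

View pics/top0.png

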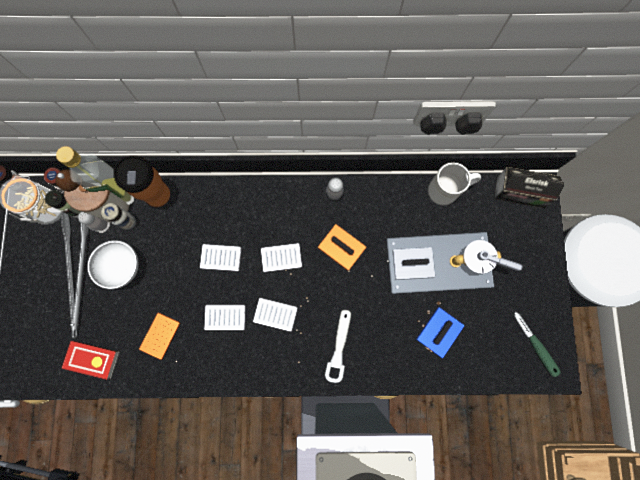

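View pics/side0.png

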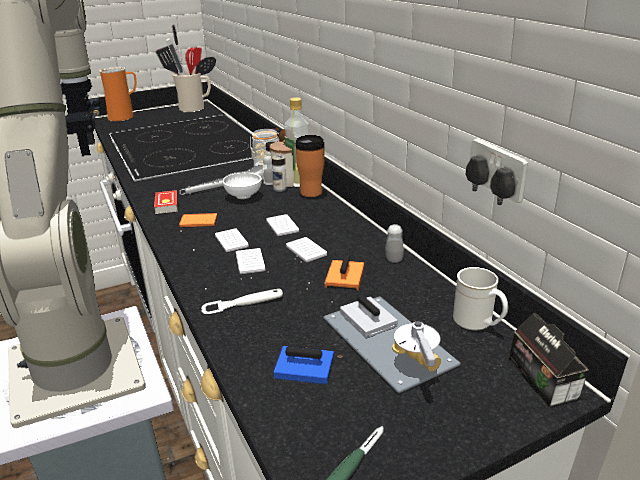

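The top view shows these candidates:

- **Plates:** four white ones at (221,258), (281,258), (225,318) and (275,314). The orange one at (160,336) is a look-alike.
- **Covers:** the steel one on the seat at (414,263) is the one meant. The orange (343,247) and blue (441,333) ones are look-alikes.
- **Lever:** the pivot is near (485,256), and the lever points right towards (520,267), so it is mostly open.

Next I'll measure them and check a close crop.

```bash
cat >> h.py <<'E'
def rect(W):
    (cx,cy),(w,h),a=cv2.minAreaRect((W[:,:2]*1000).astype(np.float32))
    if w>h: w,h,a=h,w,a+90   # a = angle of short side (own x)
    a=(a+90)%180-90
    return np.round([cx,cy,w,h,a],1)
def plates(c,z=0.010,amin=300,amax=1e9):
    hsv=cv2.cvtColor(c['color'],cv2.COLOR_RGB2HSV)
    m=((hsv[...,2]>190)&(hsv[...,1]<40)).astype(np.uint8)
    m=cv2.morphologyEx(m,cv2.MORPH_CLOSE,np.ones((9,9)))
    out=[]
    for k in cv2.findContours(m,cv2.RETR_EXTERNAL,cv2.CHAIN_APPROX_NONE)[0]:
        if amin<cv2.contourArea(k)<amax:
            R=rect(px2w(c,k[:,0,:],z)); out.append((k[:,0].mean(0).round(),R))
    return out
E
python3 - <<'E'
from h import *
c=cam('top')
for p in plates(c):
    if 45<p[1][2]<80 and 80<p[1][3]<115: print(p)
hsv=cv2.cvtColor(c['color'],cv2.COLOR_RGB2HSV)
for q in [(440,285),(414,250),(414,263),(414,240),(485,256),(515,265),(400,285)]: print(q,hsv[q[1],q[0]])
cv2.imwrite('pics/crop1.png',cv2.resize(c['color'][200:370,370:570,::-1],None,fx=4,fy=3.5,interpolation=cv2.INTER_CUBIC))
E
```

```text
(array([220., 257.]), array([576.7, 351.5,  61. ,  96.7,  -4.5]))
(array([281., 257.]), array([575.5, 199.3,  61.1,  97. ,   6.7]))
(440, 285) [104  29 183]
(414, 250) [110  10 241]
(414, 263) [110  17  44]
(414, 240) [107  30 181]
(485, 256) [106  20 140]
(515, 265) [109  12 237]
(400, 285) [104  28 194]
```

View pics/crop1.png

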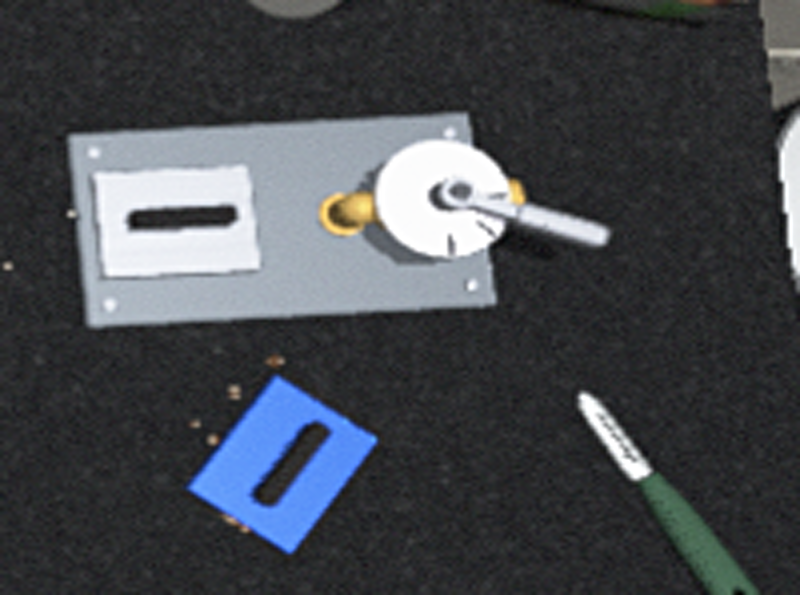

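The crop shows the steel cover on the seat with its black handle at (183,217), a white disc with three marks, and the lever running from (460,192) to (605,237). The base corners are at (68,133), (468,112), (497,305) and (88,327), so I'll turn these into positions.

```bash
python3 - <<'E'
from h import *
c=cam('top')
for p in plates(c,amin=150):
    if p[1][0]<650 and 0<p[1][1]<450: print(p)
q=np.array([(68,133),(468,112),(497,305),(88,327)],float)/[4,3.5]+[370,200]
W=px2w(c,q,.010); print('base',W.round(4),rect(W))
o=W[:,:2].mean(0)
ux=np.array(W[0]+W[1]-W[2]-W[3])[:2]; uy=np.array(W[0]+W[3]-W[1]-W[2])[:2]
print('yaw',np.degrees(np.arctan2(ux[1],ux[0])),np.degrees(np.arctan2(-uy[0],uy[1])))
y=np.arctan2(-uy[0],uy[1]); R=np.array([[np.cos(y),-np.sin(y)],[np.sin(y),np.cos(y)]])
print('seat',o+R@[0,.065],'axis',o+R@[0,-.085])
q=np.array([(460,192),(605,237)],float)/[4,3.5]+[370,200]
L=px2w(c,q,.092);print('lever',L); d=L[1]-L[0]; print('lever ang',np.degrees(np.arctan2(d[1],d[0])-y)%360-180)
q=np.array([(93,172),(248,167),(260,268),(102,278)],float)/[4,3.5]+[370,200]
print('cover',rect(px2w(c,q,.026)))
q=np.array([(128,218),(237,213)],float)/[4,3.5]+[370,200]
print('handle',px2w(c,q,.052))
E
```

```text
(array([362., 454.]), array([104.6,   1.3,  94.5, 314.1,   0. ]))
(array([339., 347.]), array([358. ,  57. ,  41.2, 172.5,  78.6]))
(array([249., 316.]), array([435.5, 273.1,  76.8, 223.5,  -1.3]))
(array([220., 257.]), array([576.7, 351.5,  61. ,  96.7,  -4.5]))
(array([281., 257.]), array([575.4, 199.4,  61.1,  96.8,   6.8]))
base [[ 0.6221 -0.0689  0.01  ]
 [ 0.6355 -0.3225  0.01  ]
 [ 0.4956 -0.3297  0.01  ]
 [ 0.4819 -0.0763  0.01  ]] [ 558.7 -199.4  140.4  254.     3. ]
yaw 2.972874591487368 3.0636774875778863
seat [ 0.55532233 -0.13444104] axis [ 0.5633392  -0.28422665]
lever [[ 0.5629972  -0.28238217  0.092     ]
 [ 0.53220433 -0.36344977  0.092     ]]
lever ang 66.13745069526334
cover [ 554.3 -130.9   75.6   97.3    2. ]
handle [[ 0.55318195 -0.09639999  0.052     ]
 [ 0.55614804 -0.16222053  0.052     ]]
```

drive_tool([
  [[3.4,-3.6,0],-4],
  [[3.4,-3.6,0],-4],
  [[3.4,-3.6,0],-4],
  [[3.4,-3.6,0],-4],
  [[3.4,-3.6,0],-4],
  [[3.4,-3.6,0],-4],
  [[3.4,-3.6,0],-4],
  [[3.4,-3.6,0],-4],
  [[3.4,-3.6,0],-4],
  [[3.4,-3.6,0],-4],
], hand=0, newtons=20)

```text
time: 1.5
ee_pos: [0.4839, 0.2472, 0.2307]
eef_rot: [0.449, 0.894, 0.0, 0.0]
ft_force: [0.2, 0.1, -1.1]
width: 0.0873
grip_force: 0.0
```

drive_tool([
  [[0.6,-5.5,0],-5.8],
  [[0.6,-5.5,0],-5.8],
  [[0.6,-5.5,0],-5.8],
  [[0.6,-5.5,0],-5.8],
  [[0.6,-5.5,0],-5.8],
  [[0.6,-5.5,0],-5.8],
  [[0.6,-5.5,0],-5.8],
  [[0.6,-5.5,0],-5.8],
  [[0.6,-5.5,0],-5.8],
  [[0.6,-5.5,0],-5.8],
])

```text
time: 2.75
ee_pos: [0.5432, -0.3029, 0.2306]
eef_rot: [0.826, 0.564, 0.0, 0.0]
ft_force: [1.4, -0.2, 0.7]
width: 0.0872
grip_force: 0.0
```

```bash
python3 - <<'E'
from h import *
c=cam('wrist'); save(c,'w1.png'); print(c['C'])
print(w2px(c,[[.5633,-.2842,.092],[.541,-.342,.092],[.5013,-.2875,.092],[.5553,-.1344,.026]]).round())
E
```

```text
[ 0.56783315 -0.24055978  0.38416362]
[[330. 200.]
 [330. 272.]
 [262. 231.]
 [261.  43.]]
```

View pics/w1.png

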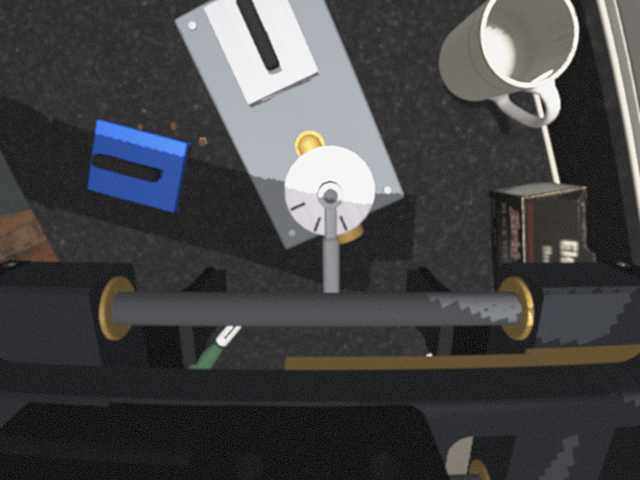

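The wrist view shows the pivot at (330,193), the disc centred near (330,190), and the lever running straight down column 331, which matches the tool's heading. I'll check the positions from these.

```bash
python3 - <<'E'
from h import *
c=cam('wrist')
print('axis disc',px2w(c,[330,190.5],.067),'bolt',px2w(c,[[330,193]],.095),px2w(c,[[331,280]],.090))
# base corners visible: (176,19)? (403,196) (287,249)
print(px2w(c,[[403,196],[287,249],[176,19]],.010))
E
```

```text
axis disc [[ 0.56353197 -0.28856829  0.067     ]] bolt [[ 0.56306146 -0.28683688  0.095     ]] [[ 0.53610865 -0.35830817  0.09      ]]
[[ 0.63181381 -0.32973142  0.01      ]
 [ 0.49674702 -0.33732291  0.01      ]
 [ 0.48720083 -0.0859072   0.01      ]]
```

drive_tool([
  [[-0.1,-2.1,0],0],
  [[-0.1,-2.1,0],0],
  [[0,0,-2.5],0],
  [[0,0,-2.5],0],
  [[0,0,-2.5],0],
  [[0,0,-2.5],0],
  [[0,0,-2],0],
  [[0,0,-1.5],0],
  [[0,0,-1.2],0],
  [[0,0,0],0],
])

```text
time: 4.1
ee_pos: [0.5407, -0.3433, 0.0829]
eef_rot: [0.825, 0.565, -0.0, -0.0]
ft_force: [0.4, -0.4, -0.5]
width: 0.0873
grip_force: 0.0
```

drive_tool([
  [[0,0,0],0],
  [[0,0,0],0],
  [[0,0,0],0],
  [[0,0,0],0],
  [[0,0,0],0],
  [[0,0,0],0],
  [[0,0,0],0],
  [[0,0,0],0],
  [[0,0,0],0],
  [[0,0,0],0],
], hand=1, newtons=6)

```text
time: 5.35
ee_pos: [0.541, -0.3435, 0.0836]
eef_rot: [0.825, 0.565, 0.0, 0.0]
ft_force: [-0.2, -0.3, -0.8]
width: 0.0141
grip_force: 6.0
```

drive_tool([
  [[-0.8,0.38,0],-8.25],
  [[-0.75,0.49,0],-8.25],
  [[-0.67,0.6,0],-8.25],
  [[-0.57,0.68,0],-8.25],
  [[-0.48,0.76,0],-8.25],
  [[-0.35,0.82,0],-8.25],
  [[-0.24,0.86,0],-8.25],
  [[-0.11,0.88,0],-8.25],
  [[0,0.1,0],0],
  [[0,0,0],0],
])

```text
time: 6.6
ee_pos: [0.4994, -0.288, 0.0833]
eef_rot: [1.0, 0.024, -0.002, -0.0]
ft_force: [-5.9, 1.0, 1.5]
width: 0.0148
grip_force: 6.0
```

drive_tool([
  [[0,0.1,0],0],
  [[0,0.1,0],0],
  [[0,0.1,0],0],
  [[0,0,0],0],
  [[0,0,0],0],
  [[0,0,0],0],
  [[0,0,0],0],
  [[0,0,0],0],
  [[0,0,0],0],
  [[0,0,0],0],
])

```text
time: 7.85
ee_pos: [0.4995, -0.2854, 0.0833]
eef_rot: [1.0, 0.024, -0.001, -0.0]
ft_force: [-5.4, -1.5, 1.3]
width: 0.0144
grip_force: 6.0
```

drive_tool([
  [[0,0.1,0],0],
  [[0,0.1,0],0],
  [[0,0.1,0],0],
  [[0,0.1,0],0],
  [[0,0,0],0],
  [[0,0,0],0],
  [[0,0,0],0],
  [[0,0,0],0],
  [[0,0,0],0],
  [[0,0,0],0],
])

```text
time: 9.1
ee_pos: [0.4994, -0.2841, 0.0834]
eef_rot: [1.0, 0.023, -0.001, 0.002]
ft_force: [-2.5, -11.9, -6.8]
width: 0.0152
grip_force: 6.0
```

drive_tool([
  [[0,-0.3,0],0],
  [[0,0,0],0],
  [[0,0,0],0],
  [[0,0,0],0],
  [[0,0,0],0],
  [[0,0,2],0],
  [[0,0,4],0],
  [[0,0,4],0],
  [[0,0,5],0],
  [[0,0,0],0],
], hand=0)

```text
time: 10.35
ee_pos: [0.5024, -0.2854, 0.2382]
eef_rot: [1.0, 0.024, 0.003, 0.001]
ft_force: [-0.4, -0.3, -0.9]
width: 0.0867
grip_force: 0.0
```

drive_tool([
  [[0.6,0.6,0],9],
  [[0.6,0.6,0],9],
  [[0.6,0.6,0],9],
  [[0.6,0.6,0],9],
  [[0.6,0.6,0],9],
  [[0.6,0.6,0],9],
  [[0.5,0.6,0],9],
  [[0.5,0.6,0],9],
  [[0.5,0.6,0],9],
  [[0.5,0.6,0],9.4],
])

```text
time: 11.6
ee_pos: [0.5571, -0.2238, 0.2337]
eef_rot: [0.685, 0.728, -0.0, -0.0]
ft_force: [0.3, 0.4, 0.8]
width: 0.0871
grip_force: 0.0
```

```bash
python3 - <<'E'
from h import *
s=r.read_state();print(np.round(s['ee_pos'],4),np.round(s['eef_rot'],4))
c=cam('wrist'); t=cam('top')
cv2.imwrite('pics/m2.png',np.hstack([cv2.resize(c['color'],(400,300)),cv2.resize(t['color'][200:350,370:570],(400,300))])[:,:,::-1]); save(c,'w2.png')
E
```

```text
[ 0.5571 -0.2238  0.2337] [ 6.855e-01  7.281e-01 -1.000e-04 -1.000e-04]
```

View pics/m2.png

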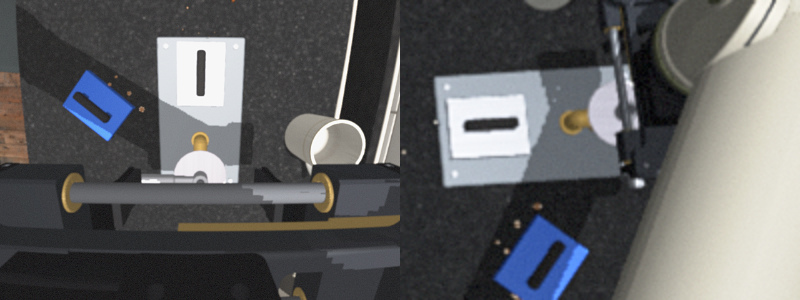

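The wrist view on the left shows the lever pointing left, square to the pipe, so the valve is shut. The cover's handle is at about (320,115) full-res, and the base end corners are near (251,61) and (389,59). I'll measure these against the top view.

```bash
cat >> h.py <<'E'
def cover(c,box,z0):
    """steel cover: brightest blob in box (u0,v0,u1,v1), z0=height of flat underside -> plate rect, handle rect"""
    u0,v0,u1,v1=box; g=cv2.cvtColor(c['color'],cv2.COLOR_RGB2HSV)[v0:v1,u0:u1]
    m=((g[...,2]>215)&(g[...,1]<45)).astype(np.uint8)
    k=max(cv2.findContours(m,cv2.RETR_EXTERNAL,cv2.CHAIN_APPROX_NONE)[0],key=cv2.contourArea)
    f=np.zeros_like(m); cv2.drawContours(f,[k],-1,1,-1)
    d=((g[...,2]<110)&(f>0)).astype(np.uint8)
    kd=max(cv2.findContours(d,cv2.RETR_EXTERNAL,cv2.CHAIN_APPROX_NONE)[0],key=cv2.contourArea)
    return rect(px2w(c,k[:,0]+[u0,v0],z0+.010)),rect(px2w(c,kd[:,0]+[u0,v0],z0+.036))
def base(c,box,lo=120,hi=215):
    u0,v0,u1,v1=box; g=cv2.cvtColor(c['color'],cv2.COLOR_RGB2HSV)[v0:v1,u0:u1]
    m=(g[...,2]>lo).astype(np.uint8)
    k=max(cv2.findContours(m,cv2.RETR_EXTERNAL,cv2.CHAIN_APPROX_NONE)[0],key=cv2.contourArea)
    return k[:,0]+[u0,v0]
E
python3 - <<'E'
from h import *
c=cam('wrist'); print('wrist cover,handle',cover(c,(240,40,410,190),.016))
t=cam('top'); print('top',cover(t,(380,225,450,295),.016))
k=base(c,(240,40,410,150)); W=px2w(c,k,.01)[:,:2]*1000
print('left edge',np.percentile(W[:,0],[1,99]),W[:,1].max())
s=r.read_state();R=Ro.from_quat(s['eef_rot']).as_matrix();p=np.array(s['ee_pos'])
print('tips',w2px(c,[p+R@[0,y,.008] for y in(-.0435,.0435)]).round())
print(w2px(c,[[.5553,-.1344,.016],[.556,-.130,.052]]))
E
```

```text
wrist cover,handle (array([ 556.6, -137.2,  120.2,  129.8,  -86.9]), array([ 556.5, -130.4,   11.6,   62.2,    3.3]))
top (array([ 556.2, -130.1,   74.9,   96.4,    2.5]), array([ 554.3, -127.9,   13. ,   63.7,    2.8]))
left edge [484.65760801 626.3429887 ] -68.72927851006772
tips [[224. 291.]
 [403. 292.]]
[[318.62488191 124.55052908]
 [319.98402163 117.07525268]]
```

drive_tool([
  [[-0.1,4.7,0],0],
  [[0,4.7,0],0],
  [[0,0,-3],0],
  [[0,0,-3],0],
  [[0,0,-3],0],
  [[0,0,-3],0],
  [[0,0,-3],0],
  [[0,0,-2.5],0],
  [[0,0,-1.5],0],
  [[0,0,-0.5],0],
])

```text
time: 13.05
ee_pos: [0.5559, -0.1302, 0.0381]
eef_rot: [0.688, 0.726, -0.0, -0.0]
ft_force: [-0.8, 0.1, 0.6]
width: 0.0872
grip_force: 0.0
```

drive_tool([
  [[0,0,0],0],
  [[0,0,0],0],
  [[0,0,0],0],
  [[0,0,0],0],
  [[0,0,0],0],
  [[0,0,0],0],
  [[0,0,0],0],
  [[0,0,0],0],
  [[0,0,0],0],
  [[0,0,0],0],
], hand=1, newtons=30)

```text
time: 14.3
ee_pos: [0.5562, -0.1298, 0.0385]
eef_rot: [0.687, 0.726, 0.0, -0.0]
ft_force: [0.1, 0.0, -0.2]
width: 0.0139
grip_force: 30.0
```

drive_tool([
  [[0,0,1.5],0],
  [[0,0,3],0],
  [[0,0,3.5],0],
  [[-1,2,0],0],
  [[-1.5,3,0],0],
  [[-1.5,3.5,0],0],
  [[-1.5,3.5,0],0],
  [[-0.6,1.5,0],0],
  [[0,0,0],0],
  [[0,0,0],0],
])

```text
time: 15.55
ee_pos: [0.4957, 0.0042, 0.1191]
eef_rot: [0.688, 0.726, 0.0, 0.0]
ft_force: [0.3, 0.1, -0.5]
width: 0.0134
grip_force: 30.0
```

drive_tool([
  [[0,0,-2],0],
  [[0,0,-2.5],0],
  [[0,0,-2],0],
  [[0,0,-1],0],
  [[0,0,-0.6],0],
  [[0,0,-0.4],0],
  [[0,0,-0.4],0],
  [[0,0,0],0],
  [[0,0,0],0],
  [[0,0,0],0],
])

```text
time: 16.8
ee_pos: [0.4954, 0.0052, 0.0298]
eef_rot: [0.687, 0.726, 0.0, 0.0]
ft_force: [0.3, -0.0, -2.0]
width: 0.014
grip_force: 30.0
```

drive_tool([
  [[0,0,-0.1],0],
  [[0,0,0],0],
  [[0,0,0],0],
  [[0,0,0],0],
  [[0,0,0],0],
  [[0,0,0],0],
  [[0,0,2],0],
  [[0,0,4],0],
  [[0,0,5],0],
  [[0,0,5],0],
], hand=0)

```text
time: 18.05
ee_pos: [0.495, 0.005, 0.1901]
eef_rot: [0.687, 0.726, -0.0, -0.0]
ft_force: [2.1, 0.8, 0.0]
width: 0.0868
grip_force: 0.0
```

drive_tool([
  [[0,3,1],0],
  [[0,4,2],0],
  [[0,4,2],0],
  [[0,4,2],0],
  [[0,4,0],0],
  [[0,0,0],0],
  [[0,0,0],0],
  [[0,0,0],0],
  [[0,0,0],0],
  [[0,0,0],0],
])

```text
time: 19.3
ee_pos: [0.4953, 0.1947, 0.2586]
eef_rot: [0.687, 0.726, 0.0, -0.0]
ft_force: [-0.4, -1.3, -0.4]
width: 0.0871
grip_force: 0.0
```

```bash
python3 - <<'E'
from h import *
c=cam('wrist'); t=cam('top'); s=r.read_state(); print(np.round(s['ee_pos'],4))
cv2.imwrite('pics/m3.png',np.hstack([cv2.resize(c['color'],(400,300)),cv2.resize(t['color'][190:370,180:420],(400,300))])[:,:,::-1]); save(c,'w3.png')
for a in ((c,800),(t,150)):
    for p in plates(a[0],amin=a[1]): print(p)
E
```

```text
[0.4953 0.195  0.2586]
(array([305., 343.]), array([494.9,  16.3,  58.6,  72.2, -86.6]))
(array([ 17., 241.]), array([131.9, 135.2,  54.8,  55.1, -89.9]))
(array([387., 207.]), array([575.4, 199.8,  58.6,  94.6,   6.7]))
(array([262., 186.]), array([434.7, 213.4,  59.2,  95. , -14.2]))
(array([260.,  70.]), array([428.9, 336.2,  59.4,  95.2,  -0.5]))
(array([401.,  64.]), array([577.1, 351.3,  59.4,  94.9,  -4.4]))
(array([407., 454.]), array([104.5, -85. ,  95.1, 141.5,   0.3]))
(array([ 88., 360.]), array([331. , 657.2,  44.9,  84.7, -13.7]))
(array([351., 309.]), array([428.1,   8.9, 101. , 219.9,  86.9]))
(array([441., 264.]), array([ 5.552e+02, -2.078e+02,  1.415e+02,  2.700e+02, -4.000e-01]))
(array([614., 317.]), array([ 403.7, -579.2,  181.6,  558.6,   82.2]))
(array([ 90., 269.]), array([544.2, 639. , 156.5, 291.7,  87.5]))
(array([109., 214.]), array([689.2, 632. ,  37.4,  56.3, -67.3]))
(array([277., 340.]), array([370. , 230.6, 278.3, 730.2, -73.7]))
(array([ 22., 209.]), array([685. , 831.9, 147.6, 231.8, -83.3]))
(array([334., 174.]), array([ 7.829e+02,  7.140e+01,  8.130e+01,  8.892e+02, -6.000e-01]))
(array([328., 152.]), array([ 854.1,   77.6,   12. , 1293.9,   -0. ]))
(array([458., 103.]), array([ 9.887e+02, -2.721e+02,  1.730e+01,  1.946e+02, -6.000e-01]))
```

View pics/m3.png

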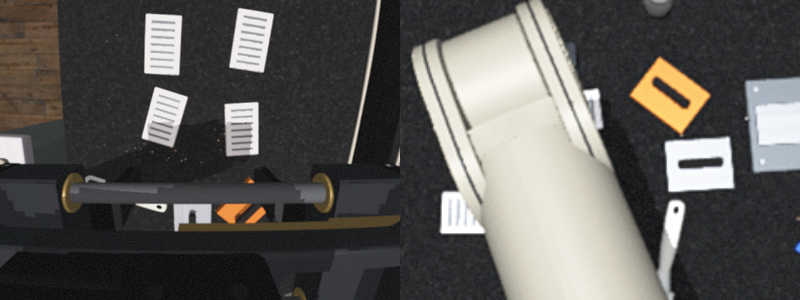

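The wrist view shows all four white plates at full-res (387,207), (262,186), (260,70) and (401,64). They measure 59 x 95 mm, and the top view agrees within 1 mm for the two it separated. The cover lies clear of the filter.

I'll take plate A first.

drive_tool([
  [[4,0.2,-2],1.7],
  [[4,0.3,-3],1.8],
  [[0,0,-4],0],
  [[0,0,-4],0],
  [[0,0,-4],0],
  [[0,0,-3.5],0],
  [[0,0,-2.5],0],
  [[0,0,-1.2],0],
  [[0,0,-0.6],0],
  [[0,0,0],0],
])

```text
time: 20.65
ee_pos: [0.5755, 0.2003, 0.011]
eef_rot: [0.665, 0.747, 0.0, 0.0]
ft_force: [-0.1, -0.9, 1.1]
width: 0.0873
grip_force: 0.0
```

drive_tool([
  [[0,0,0],0],
  [[0,0,0],0],
  [[0,0,0],0],
  [[0,0,0],0],
  [[0,0,0],0],
  [[0,0,0],0],
  [[0,0,0],0],
  [[0,0,0],0],
  [[0,0,0],0],
  [[0,0,0],0],
], hand=1, newtons=30)

```text
time: 21.9
ee_pos: [0.5754, 0.2002, 0.0108]
eef_rot: [0.665, 0.747, 0.0, 0.0]
ft_force: [-1.3, -0.8, 5.4]
width: 0.0596
grip_force: 30.0
```

drive_tool([
  [[0,0,1],0],
  [[0,0,2.5],0],
  [[0,0,3],0],
  [[0,0,3],0],
  [[0,0,0],-3.7],
  [[-0.4,-2,0],0],
  [[-0.4,-4,0],0],
  [[-0.4,-4,0],0],
  [[-0.4,-3,0],0],
  [[0,0,0],0],
])

```text
time: 23.15
ee_pos: [0.5583, 0.0655, 0.1054]
eef_rot: [0.69, 0.724, -0.001, 0.0]
ft_force: [0.1, 0.3, -1.5]
width: 0.0597
grip_force: 30.0
```

```bash
cat >> h.py <<'E'
def pad(c,box,z,thr=215):
    u0,v0,u1,v1=box; g=cv2.cvtColor(c['color'],cv2.COLOR_RGB2HSV)[v0:v1,u0:u1]
    m=((g[...,2]>thr)&(g[...,1]<45)).astype(np.uint8); m=cv2.morphologyEx(m,cv2.MORPH_CLOSE,np.ones((5,5)))
    k=max(cv2.findContours(m,cv2.RETR_EXTERNAL,cv2.CHAIN_APPROX_NONE)[0],key=cv2.contourArea)
    return rect(px2w(c,k[:,0]+[u0,v0],z))
E
python3 - <<'E'
from h import *
t=cam('top'); print(pad(t,(391,240,440,290),.016), pad(t,(335,265,380,310),.015)); s=r.read_state(); print(s['width'],s['grip_force'])
E
```

```text
[ 555.9 -128.1   60.7  101.3    3.2] [498.7  34.1  59.9 109.1  89.9]
0.05948695637897545 29.99979257583618
```

drive_tool([
  [[0,-3,1.5],0],
  [[0,-4,2],0],
  [[0,-4,2],0],
  [[0,-4,2],0],
  [[0,-4,2],0],
  [[0,-4,0],0],
  [[0,-4,0],0],
  [[0,-1,0],0],
  [[0,0,0],0],
  [[0,0,0],0],
])

```text
time: 24.45
ee_pos: [0.5596, -0.208, 0.2003]
eef_rot: [0.688, 0.726, 0.0, -0.0]
ft_force: [-0.4, -0.1, -2.0]
width: 0.0595
grip_force: 30.0
```

```bash
python3 - <<'E'
from h import *
c=cam('wrist'); save(c,'w4.png'); s=r.read_state(); print(np.round(s['ee_pos'],4),s['width'])
print(w2px(c,[[.5553,-.1344,.016],[.5553-.03,-.0864,.016],[.5853,-.1824,.016]]).round())
E
```

```text
[ 0.5597 -0.208   0.2004] 0.05953246668218828
[[315. 139.]
 [284.  82.]
 [344. 194.]]
```

View pics/w4.png

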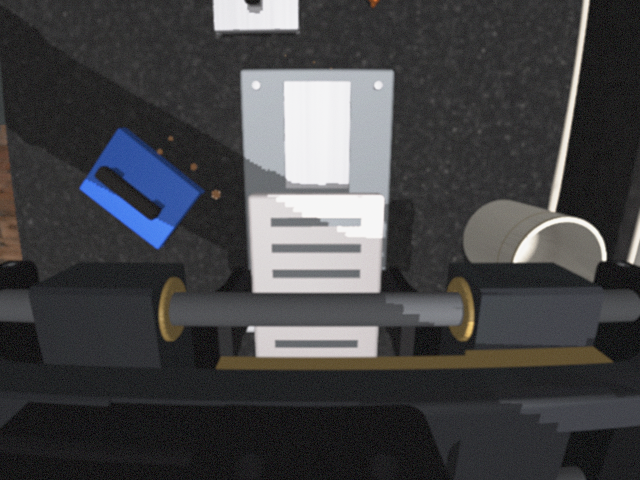

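The view shows the seat pad with its far corners at (285,81) and (350,81) and its near-left end at about (285,185). The far corner falls where my filter pose predicted.

```bash
python3 - <<'E'
from h import *
c=cam('wrist')
W=px2w(c,[[284.5,81],[350,81]],.016); print(W, 'centre', W.mean(0)[:2]-.048*np.array([-np.sin(.053),np.cos(.053)]))
print(px2w(c,[[242,70],[393,69]],.010))
g=cv2.cvtColor(c['color'],cv2.COLOR_RGB2GRAY); print('col300',g[176:196,300],'col345',g[176:200,345]); print('row60-90',g[64:90,300]); print(g[130,276:294],g[130,342:358])
h=cv2.cvtColor(c['color'],cv2.COLOR_RGB2HSV)
# held plate top-end corners at TCP plane
s=r.read_state(); print(w2px(c,[[.5597-.0335,-.160,.1995],[.5597+.0265,-.160,.1995]]))
E
```

```text
[[ 0.52546403 -0.08535159  0.016     ]
 [ 0.58332024 -0.0821438   0.016     ]] centre [ 0.55693495 -0.1316803 ]
[[ 0.48634089 -0.07668042  0.01      ]
 [ 0.62165354 -0.06831404  0.01      ]]
col300 [242 241 242 242 242 242 235 200 163 158 157 144 126 107 104 108 112 134
 181 234] col345 [238 237 238 238 237 237 235 224 179 150 151 139 125 109 103 107 116 142
 186 233 247 247 246 246]
row60-90 [ 51  50  49  56  78 121 154 176 186 186 189 183 187 188 186 189 196 220
 240 242 242 241 242 242 242 242]
[183 183 183 184 180 184 178 176 200 235 245 244 244 243 243 243 243 242] [241 240 241 238 239 240 236 218 187 183 180 182 179 183 180 179]
[[243.12225945 188.00922903]
 [382.28586045 195.6731026 ]]
```

drive_tool([
  [[-0.36,3.8,0],0],
  [[0,3.9,0],0],
  [[0,0,-3.5],0],
  [[0,0,-4],0],
  [[0,0,-4],0],
  [[0,0,-3],0],
  [[0,0,-1.5],0],
  [[0,0,-0.8],0],
  [[0,0,-0.4],0],
  [[0,0,0],0],
])

```text
time: 25.8
ee_pos: [0.5561, -0.1328, 0.0291]
eef_rot: [0.688, 0.725, 0.0, 0.0]
ft_force: [-0.1, -0.4, -1.1]
width: 0.0592
grip_force: 30.0
```

drive_tool([
  [[0,0,-0.1],0],
  [[0,0,0],0],
  [[0,0,0],0],
  [[0,0,0],0],
  [[0,0,0],0],
  [[0,0,0],0],
  [[0,0,0],0],
  [[0,0,0],0],
  [[0,0,0],0],
  [[0,0,0],0],
])

```text
time: 27.05
ee_pos: [0.5556, -0.1329, 0.0276]
eef_rot: [0.688, 0.725, 0.0, 0.0]
ft_force: [-0.5, 0.2, -1.4]
width: 0.0593
grip_force: 30.0
```

drive_tool([
  [[0,0.15,0],0],
  [[0,0,-0.05],0],
  [[0,0,0],0],
  [[0,0,0],0],
  [[0,0,0],0],
  [[0,0,0],0],
  [[0,0,0],0],
  [[0,0,0],0],
  [[0,0,0],0],
  [[0,0,0],0],
])

```text
time: 28.3
ee_pos: [0.5557, -0.1313, 0.0271]
eef_rot: [0.689, 0.725, 0.0, 0.0]
ft_force: [0.2, 0.3, -0.5]
width: 0.0594
grip_force: 30.0
```

drive_tool([
  [[0,0,0],0],
  [[0,0,0],0],
  [[0,0,0],0],
  [[0,0,0],0],
  [[0,0,0],0],
  [[0,0,1],0],
  [[0,0,4],0],
  [[0,0,5],0],
  [[0,-2,5],0],
  [[0,-3,3],0],
], hand=0)

```text
time: 29.55
ee_pos: [0.5565, -0.1814, 0.2105]
eef_rot: [0.688, 0.726, 0.001, 0.001]
ft_force: [-0.1, 0.1, -0.8]
width: 0.0871
grip_force: 0.0
```

drive_tool([
  [[0,-3,0],0],
  [[0,0,0],0],
  [[0,0,0],0],
  [[0,0,0],0],
  [[0,0,0],0],
  [[0,0,0],0],
  [[0,0,0],0],
  [[0,0,0],0],
  [[0,0,0],0],
  [[0,0,0],0],
])

```text
time: 30.8
ee_pos: [0.5557, -0.2114, 0.2071]
eef_rot: [0.689, 0.725, 0.0, 0.0]
ft_force: [-0.1, 0.1, -0.1]
width: 0.0869
grip_force: 0.0
```

```bash
python3 - <<'E'
from h import *
c=cam('wrist'); save(c,'w5.png'); t=cam('top'); s=r.read_state(); print(np.round(s['ee_pos'],4))
for p in plates(c,z=.026,amin=1500): print(p)
cv2.imwrite('pics/m5.png',np.hstack([c['color'][0:300,200:500],cv2.resize(t['color'][215:300,330:450],(420,300))])[:,:,::-1])
E
```

```text
[ 0.5557 -0.2114  0.2071]
(array([336., 281.]), array([ 575.8, -269.1,   30.5,  105.1,  -87. ]))
(array([325., 127.]), array([ 556.4, -136. ,  119.1,  130. ,  -86.9]))
(array([567., 154.]), array([ 795.5, -120. ,  100.3,  241.9,    3.9]))
(array([261.,  14.]), array([499.5, -35.3,  22.8,  71. , -87.9]))
```

View pics/m5.png

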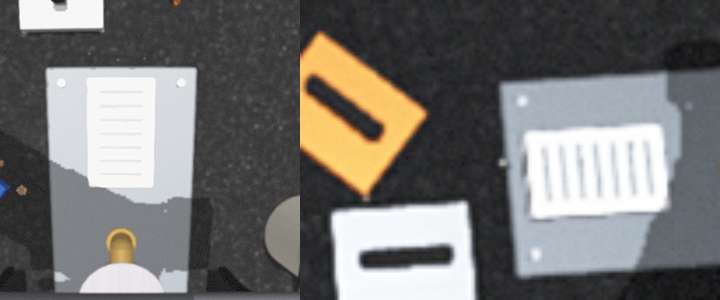

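Plate 1 lies flush on the seat: no pad shows round it, and its outline is about (286..354, 77..187). I'll check that outline in numbers and move on to plate 2.

```bash
python3 - <<'E'
from h import *
c=cam('wrist'); W=px2w(c,[[286.5,77],[354,77],[355,187],[288,187]],.026); print(rect(W))
t=cam('top'); print(pad(t,(391,240,440,290),.026,235)); 
E
```

```text
[ 557.1 -132.4   62.2   96.4    3. ]
[ 555.6 -131.9   60.4   96.7    3.1]
```

drive_tool([
  [[-1.2,5,0],-1.8],
  [[-1.2,5,0],-1.8],
  [[-1.2,5,0],-1.8],
  [[-1.2,5,0],-1.8],
  [[-1.2,5,0],-1.8],
  [[-1.2,5,0],-1.8],
  [[-1.2,5,0],-1.8],
  [[-1.2,5,0],-1.8],
  [[-1.2,2.5,0],-1.4],
  [[-1.3,0,0],-1.4],
])

```text
time: 32.25
ee_pos: [0.4338, 0.2158, 0.2069]
eef_rot: [0.788, 0.615, -0.0, 0.0]
ft_force: [0.5, -0.2, 0.3]
width: 0.0871
grip_force: 0.0
```

drive_tool([
  [[0.1,-0.25,-1],0],
  [[0,0,-3.5],0],
  [[0,0,-4],0],
  [[0,0,-4],0],
  [[0,0,-3.5],0],
  [[0,0,-2],0],
  [[0,0,-1],0],
  [[0,0,-0.6],0],
  [[0,0,0],0],
  [[0,0,0],0],
])

```text
time: 33.5
ee_pos: [0.4361, 0.2114, 0.0117]
eef_rot: [0.789, 0.614, 0.001, -0.0]
ft_force: [1.0, -0.1, -0.1]
width: 0.0872
grip_force: 0.0
```

drive_tool([
  [[0,0,0],0],
  [[0,0,0],0],
  [[0,0,0],0],
  [[0,0,0],0],
  [[0,0,0],0],
  [[0,0,0],0],
  [[0,0,0],0],
  [[0,0,0],0],
  [[0,0,0],0],
  [[0,0,0],0],
], hand=1, newtons=30)

```text
time: 34.75
ee_pos: [0.4356, 0.2112, 0.0111]
eef_rot: [0.789, 0.614, 0.0, -0.0]
ft_force: [-2.6, 0.2, 5.4]
width: 0.0597
grip_force: 30.0
```

drive_tool([
  [[0,0,1.5],0],
  [[0,0,5],0],
  [[0,0,5],1.2],
  [[1.7,-4.9,0],2],
  [[1.7,-4.9,0],2],
  [[1.7,-4.9,0],2],
  [[1.7,-4.9,0],2],
  [[1.7,-4.9,0],2],
  [[1.7,-4.9,0],3],
  [[1.7,-4.9,0],3],
])

```text
time: 36.0
ee_pos: [0.5552, -0.1335, 0.127]
eef_rot: [0.688, 0.726, 0.0, 0.0]
ft_force: [1.1, 1.0, -0.3]
width: 0.0592
grip_force: 30.0
```

drive_tool([
  [[0,0,0],0],
  [[0,0,0],0],
  [[0,0,-2],0],
  [[0,0,-2],0],
  [[0,0,-2],0],
  [[0,0,-1],0],
  [[0,0,0],0],
  [[0,0,0],0],
  [[0,0,0],0],
  [[0,0,0],0],
])

```text
time: 37.25
ee_pos: [0.5549, -0.1319, 0.0565]
eef_rot: [0.688, 0.725, 0.0, 0.0]
ft_force: [-0.2, -0.6, -2.0]
width: 0.0598
grip_force: 30.0
```

drive_tool([
  [[0.1,-0.2,-0.5],0],
  [[0,0,-0.5],0],
  [[0,0,-0.4],0],
  [[0,0,-0.3],0],
  [[0,0,-0.15],0],
  [[0,0,0],0],
  [[0,0,0],0],
  [[0,0,0],0],
  [[0,0,0],0],
  [[0,0,0],0],
])

```text
time: 38.5
ee_pos: [0.5557, -0.1338, 0.0376]
eef_rot: [0.688, 0.725, 0.0, 0.0]
ft_force: [-0.2, 0.6, -1.8]
width: 0.059
grip_force: 30.0
```

drive_tool([
  [[0,0,0],0],
  [[0,0,0],0],
  [[0,0,0],0],
  [[0,0,0],0],
  [[0,0,0],0],
  [[0,0,1],0],
  [[0,0,4],0],
  [[0,0,5],0],
  [[0,-2,5],0],
  [[0,-3,2],0],
], hand=0)

```text
time: 39.75
ee_pos: [0.5569, -0.1841, 0.2115]
eef_rot: [0.688, 0.726, 0.002, 0.002]
ft_force: [0.4, -0.4, -0.7]
width: 0.087
grip_force: 0.0
```

drive_tool([
  [[0,-3,0],0],
  [[0,0,0],0],
  [[0,0,0],0],
  [[0,0,0],0],
  [[0,0,0],0],
  [[0,0,0],0],
  [[0,0,0],0],
  [[0,0,0],0],
  [[0,0,0],0],
  [[0,0,0],0],
])

```text
time: 41.0
ee_pos: [0.5556, -0.2139, 0.2075]
eef_rot: [0.689, 0.725, -0.0, -0.0]
ft_force: [0.4, -0.0, -0.5]
width: 0.0871
grip_force: 0.0
```

```bash
python3 - <<'E'
from h import *
c=cam('wrist'); save(c,'w6.png'); t=cam('top'); s=r.read_state(); print(np.round(s['ee_pos'],4))
print('top',pad(t,(391,235,440,290),.036,235),'wrist',pad(c,(270,60,370,205),.036,238)); print('cover top',pad(t,(325,265,384,310),.015,225))
cv2.imwrite('pics/m6.png',np.hstack([c['color'][0:300,200:500],cv2.resize(t['color'][215:300,330:450],(420,300))])[:,:,::-1])
E
```

```text
[ 0.5557 -0.2139  0.2076]
top [ 555.4 -131.9   60.5   96.3    3.2] wrist [ 555.8 -132.3   59.3   94.2    3.1]
cover top [ 5.005e+02 -1.620e+01  7.430e+01  7.750e+01 -5.000e-01]
```

drive_tool([
  [[0.2,5.6,0],-0.7],
  [[0.2,5.6,0],-0.7],
  [[0.2,5.6,0],-0.7],
  [[0.2,5.6,0],-0.7],
  [[0.2,5.6,0],-0.8],
  [[0.2,5.6,0],-0.8],
  [[0.2,5.6,0],-0.8],
  [[0.2,5.6,0],-0.8],
  [[0.2,5.6,0],-0.7],
  [[0.3,5.6,0],-0.7],
])

```text
time: 42.35
ee_pos: [0.5765, 0.3481, 0.2077]
eef_rot: [0.734, 0.679, 0.0, -0.0]
ft_force: [0.6, 1.2, 1.1]
width: 0.0871
grip_force: 0.0
```

drive_tool([
  [[0,0.5,0],0],
  [[0,0,-3],0],
  [[0,0,-4],0],
  [[0,0,-4],0],
  [[0,0,-3],0],
  [[0,0,-2],0],
  [[0,0,-1],0],
  [[0,0,0],0],
  [[0,0,0],0],
  [[0,0,0],0],
])

```text
time: 43.6
ee_pos: [0.5771, 0.3515, 0.0386]
eef_rot: [0.734, 0.679, 0.001, 0.0]
ft_force: [-0.2, -0.4, 0.6]
width: 0.0866
grip_force: 0.0
```

drive_tool([
  [[0,0,-1],0],
  [[0,0,-1],0],
  [[0,0,-0.5],0],
  [[0,0,-0.25],0],
  [[0,0,0],0],
  [[0,0,0],0],
  [[0,0,0],0],
  [[0,0,0],0],
  [[0,0,0],0],
  [[0,0,0],0],
])

```text
time: 44.85
ee_pos: [0.5766, 0.3512, 0.0101]
eef_rot: [0.734, 0.679, 0.0, 0.0]
ft_force: [-0.4, 0.3, -0.7]
width: 0.0871
grip_force: 0.0
```

drive_tool([
  [[0,0,0],0],
  [[0,0,0],0],
  [[0,0,0],0],
  [[0,0,0],0],
  [[0,0,0],0],
  [[0,0,0],0],
  [[0,0,0],0],
  [[0,0,0],0],
  [[0,0,0],0],
  [[0,0,0],0],
], hand=1, newtons=30)

```text
time: 46.1
ee_pos: [0.5767, 0.3512, 0.0101]
eef_rot: [0.734, 0.679, 0.0, 0.0]
ft_force: [0.5, -0.0, 0.1]
width: 0.0597
grip_force: 30.0
```

drive_tool([
  [[0,0,1.5],0],
  [[0,0,5.5],0],
  [[0,0,5.5],0],
  [[-0.3,-4,0],1],
  [[-0.3,-5,0],1],
  [[-0.3,-5,0],1],
  [[-0.3,-5,0],1],
  [[-0.3,-5,0],1],
  [[-0.3,-5,0],1.5],
  [[-0.2,-5,0],1],
])

```text
time: 47.35
ee_pos: [0.5565, 0.0095, 0.1362]
eef_rot: [0.688, 0.726, 0.001, 0.0]
ft_force: [0.7, 0.2, -0.9]
width: 0.0595
grip_force: 30.0
```

drive_tool([
  [[-0.1,-5,0],0],
  [[0,-5,0],0],
  [[0,-4.3,0],0],
  [[0,0,-1.5],0],
  [[0,0,-2],0],
  [[0,0,-2],0],
  [[0,0,-1],0],
  [[0,0,0],0],
  [[0,0,0],0],
  [[0,0,0],0],
])

```text
time: 48.6
ee_pos: [0.5561, -0.1319, 0.0707]
eef_rot: [0.688, 0.726, 0.0, 0.0]
ft_force: [-0.1, -0.5, -1.7]
width: 0.0591
grip_force: 30.0
```

drive_tool([
  [[0,0,-1],0],
  [[0,0,-0.7],0],
  [[0,0,-0.4],0],
  [[0,0,-0.2],0],
  [[0,0,-0.1],0],
  [[0,0,0],0],
  [[0,0,0],0],
  [[0,0,0],0],
  [[0,0,0],0],
  [[0,0,0],0],
])

```text
time: 49.85
ee_pos: [0.5557, -0.1319, 0.0461]
eef_rot: [0.688, 0.726, 0.0, 0.0]
ft_force: [-0.1, 0.8, -1.0]
width: 0.0596
grip_force: 30.0
```

drive_tool([
  [[0,0,0],0],
  [[0,0,0],0],
  [[0,0,0],0],
  [[0,0,0],0],
  [[0,0,0],0],
  [[0,0,1],0],
  [[0,0,4],0],
  [[0,0,5],0],
  [[-1.2,3.3,5],-0.5],
  [[-1.2,4.5,0],-0.3],
], hand=0)

```text
time: 51.1
ee_pos: [0.5333, -0.0548, 0.2004]
eef_rot: [0.694, 0.72, 0.003, 0.002]
ft_force: [0.3, 1.2, -1.1]
width: 0.0869
grip_force: 0.0
```

drive_tool([
  [[-1.3,5,0],-0.3],
  [[-1.3,5,0],-0.4],
  [[-1.3,5,0],-0.4],
  [[-1.3,5,0],-0.4],
  [[-1.3,5,0],-0.4],
  [[-1.3,5,0],-0.4],
  [[-1.3,5,0],-0.4],
  [[-1.2,4,0],0],
  [[0,0,0],0],
  [[0,0,0],0],
])

```text
time: 52.35
ee_pos: [0.4291, 0.3354, 0.1965]
eef_rot: [0.71, 0.704, 0.0, 0.0]
ft_force: [-0.5, -0.5, 1.1]
width: 0.087
grip_force: 0.0
```

```bash
python3 - <<'E'
from h import *
c=cam('wrist'); t=cam('top'); s=r.read_state(); print(np.round(s['ee_pos'],4),np.round(s['eef_rot'],3))
print('top',pad(t,(391,235,440,290),.046,235)); 
for p in plates(c,amin=800): print(p)
g=t['color'][215:370,300:460]; cv2.imwrite('pics/m7.png',cv2.resize(g,None,fx=4,fy=3.8)[:,:,::-1])
E
```

```text
[0.4294 0.3348 0.1964] [0.71  0.704 0.    0.   ]
top [ 555.3 -130.8   60.3   96.4    3.2]
(array([315., 214.]), array([ 4.288e+02,  3.375e+02,  6.090e+01,  9.480e+01, -4.000e-01]))
```

View pics/m7.png

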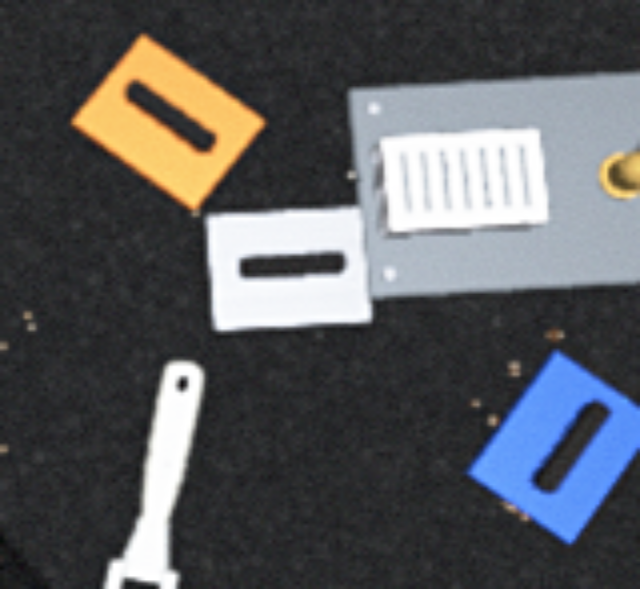

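The pile is square at (555.3,-130.8). The cover has been knocked a few centimetres and now lies at crop (290,268) beside the base edge, still clear of the seat. I'll fetch the last plate.

drive_tool([
  [[0,0.2,-2],0],
  [[0,0,-4],0],
  [[0,0,-4],0],
  [[0,0,-4],0],
  [[0,0,-2.5],0],
  [[0,0,-1.2],0],
  [[0,0,-0.6],0],
  [[0,0,-0.3],0],
  [[0,0,0],0],
  [[0,0,0],0],
])

```text
time: 53.7
ee_pos: [0.429, 0.3384, 0.0107]
eef_rot: [0.71, 0.704, 0.001, -0.0]
ft_force: [0.4, -0.4, -0.2]
width: 0.0872
grip_force: 0.0
```

drive_tool([
  [[0,0,0],0],
  [[0,0,0],0],
  [[0,0,0],0],
  [[0,0,0],0],
  [[0,0,0],0],
  [[0,0,0],0],
  [[0,0,0],0],
  [[0,0,0],0],
  [[0,0,0],0],
  [[0,0,0],0],
], hand=1, newtons=30)

```text
time: 54.95
ee_pos: [0.4286, 0.3382, 0.0101]
eef_rot: [0.71, 0.704, 0.0, 0.0]
ft_force: [-0.5, -0.3, 1.1]
width: 0.0595
grip_force: 30.0
```

drive_tool([
  [[0,0,1.5],0],
  [[0,0,5.5],0],
  [[0,0,5.5],0],
  [[1.2,-4.2,0],0.4],
  [[1.3,-4.7,0],0.4],
  [[1.3,-4.7,0],0.4],
  [[1.3,-4.7,0],0.4],
  [[1.3,-4.7,0],0.4],
  [[1.3,-4.7,0],0.5],
  [[1.3,-4.7,0],0.5],
])

```text
time: 56.2
ee_pos: [0.519, 0.0126, 0.1361]
eef_rot: [0.691, 0.723, 0.001, 0.0]
ft_force: [0.8, -0.7, -2.6]
width: 0.0595
grip_force: 30.0
```

drive_tool([
  [[1.3,-4.7,0],0.5],
  [[1.3,-4.7,0],0],
  [[1.14,-4.8,0],0],
  [[0,0,0],0],
  [[0,0,-2],0],
  [[0,0,-2],0],
  [[0,0,-1],0],
  [[0,0,0],0],
  [[0,0,0],0],
  [[0,0,0],0],
])

```text
time: 57.45
ee_pos: [0.5565, -0.1279, 0.0857]
eef_rot: [0.688, 0.726, 0.0, 0.0]
ft_force: [-0.5, 0.7, -0.9]
width: 0.0595
grip_force: 30.0
```

drive_tool([
  [[-0.05,-0.25,-1],0],
  [[0,0,-1],0],
  [[0,0,-0.5],0],
  [[0,0,-0.3],0],
  [[0,0,-0.1],0],
  [[0,0,0],0],
  [[0,0,0],0],
  [[0,0,0],0],
  [[0,0,0],0],
  [[0,0,0],0],
])

```text
time: 58.7
ee_pos: [0.5556, -0.1303, 0.0561]
eef_rot: [0.688, 0.726, 0.0, 0.0]
ft_force: [0.4, 0.1, -0.7]
width: 0.0595
grip_force: 30.0
```

drive_tool([
  [[0,0,0],0],
  [[0,0,0],0],
  [[0,0,0],0],
  [[0,0,0],0],
  [[0,0,0],0],
  [[0,0,1],0],
  [[0,0,4],0],
  [[0,0,5],0],
  [[0,-2,5],0],
  [[0,-3,4],0],
], hand=0)

```text
time: 59.95
ee_pos: [0.5559, -0.1802, 0.2491]
eef_rot: [0.687, 0.726, 0.001, 0.001]
ft_force: [1.2, -0.1, -0.4]
width: 0.0869
grip_force: 0.0
```

drive_tool([
  [[0,-2,0],0],
  [[0,0,0],0],
  [[0,0,0],0],
  [[0,0,0],0],
  [[0,0,0],0],
  [[0,0,0],0],
  [[0,0,0],0],
  [[0,0,0],0],
  [[0,0,0],0],
  [[0,0,0],0],
])

```text
time: 61.2
ee_pos: [0.5555, -0.2004, 0.2461]
eef_rot: [0.688, 0.726, 0.0, 0.0]
ft_force: [-0.1, -0.2, 0.0]
width: 0.0869
grip_force: 0.0
```

```bash
python3 - <<'E'
from h import *
c=cam('wrist'); t=cam('top'); s=r.read_state(); print(np.round(s['ee_pos'],4),np.round(s['eef_rot'],3))
print('pile top',pad(t,(391,235,440,290),.056,235)); 
try: print('cover top',cover(t,(345,268,396,305),.005))
except Exception as e: print(e)
cv2.imwrite('pics/m8.png',np.hstack([cv2.resize(c['color'],(400,300)),cv2.resize(t['color'][215:335,300:460],(400,300))])[:,:,::-1])
E
```

```text
[ 0.5555 -0.2003  0.246 ] [ 0.688  0.726  0.    -0.   ]
pile top [ 555.4 -131.2   60.7   96.4    2.9]
cover top (array([502.7, -26. ,  74.4,  96.7,   3. ]), array([ 5.012e+02, -2.500e+01,  1.210e+01,  6.060e+01, -5.000e-01]))
```

View pics/m8.png

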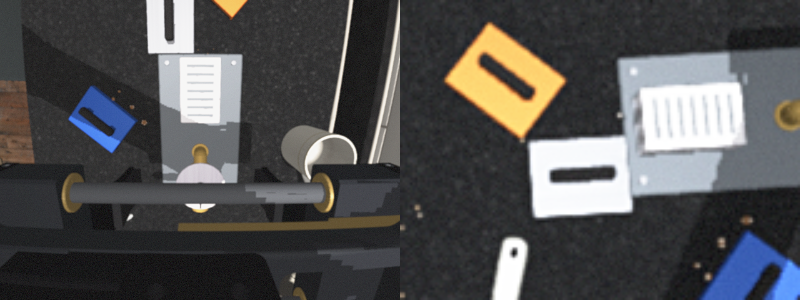

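The pile of four is square at (555.4,-131.2). The cover lies at (502,-25.5) with a yaw of about 3 degrees, next to the base edge, so I'll fetch it.

drive_tool([
  [[-1.35,4.4,0],0],
  [[-1.35,4.4,0],0],
  [[-1.35,4.4,-2],0],
  [[-1.3,4.3,-3],0],
  [[0,0,-4],0],
  [[0,0,-3],0],
  [[0,0,-2],0],
  [[0,0,0],0],
  [[0,0,0],0],
  [[0,0,0],0],
])

```text
time: 62.55
ee_pos: [0.5027, -0.0253, 0.1071]
eef_rot: [0.688, 0.726, 0.001, 0.0]
ft_force: [0.3, -0.0, -0.5]
width: 0.0871
grip_force: 0.0
```

```bash
python3 - <<'E'
from h import *
s=r.read_state(); print(np.round(s['ee_pos'],4),np.round(s['eef_rot'],3))
E
```

```text
[ 0.5027 -0.0253  0.1071] [0.688 0.726 0.001 0.   ]
```

drive_tool([
  [[0,0,-2],0],
  [[0,0,-2.5],0],
  [[0,0,-1.5],0],
  [[0,0,-1],0],
  [[0,0,-0.6],0],
  [[0,0,-0.3],0],
  [[0,0,0],0],
  [[0,0,0],0],
  [[0,0,0],0],
  [[0,0,0],0],
])

```text
time: 63.8
ee_pos: [0.5021, -0.0253, 0.0272]
eef_rot: [0.688, 0.726, 0.0, 0.0]
ft_force: [0.2, 0.3, -0.2]
width: 0.0871
grip_force: 0.0
```

drive_tool([
  [[0,0,0],0],
  [[0,0,0],0],
  [[0,0,0],0],
  [[0,0,0],0],
  [[0,0,0],0],
  [[0,0,0],0],
  [[0,0,0],0],
  [[0,0,0],0],
  [[0,0,0],0],
  [[0,0,0],0],
], hand=1, newtons=30)

```text
time: 65.05
ee_pos: [0.5021, -0.0253, 0.0271]
eef_rot: [0.688, 0.726, 0.0, 0.0]
ft_force: [-0.2, 0.2, -1.1]
width: 0.0134
grip_force: 30.0
```

drive_tool([
  [[0,0,1],0],
  [[0,0,3],0],
  [[0,0,4],0],
  [[0,0,4],0],
  [[0,0,0],0],
  [[0,0,0],0],
  [[0,0,0],0],
  [[0,0,0],0],
  [[0,0,0],0],
  [[0,0,0],0],
])

```text
time: 66.3
ee_pos: [0.502, -0.0254, 0.1469]
eef_rot: [0.688, 0.726, -0.0, -0.0]
ft_force: [0.1, -0.4, -1.4]
width: 0.0136
grip_force: 30.0
```

```bash
python3 - <<'E'
from h import *
c=cam('wrist'); s=r.read_state(); print(np.round(s['ee_pos'],4),s['width'])
p=np.array(s['ee_pos']);R=Ro.from_quat(s['eef_rot']).as_matrix()
# cover plate far-end corners, plate top 12 mm below TCP (predicted centred)
print(w2px(c,[p+R@[.048,y,.012] for y in(-.037,.037)]).round(1))
save(c,'w9.png')
E
```

```text
[ 0.502  -0.0254  0.147 ] 0.013708130804485975
[[234.7 189.2]
 [395.3 189.3]]
```

View pics/w9.png

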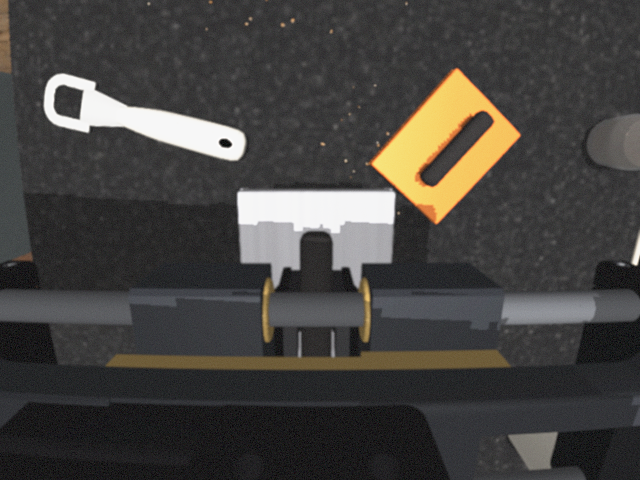

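The cover hangs square and centred in the jaws: its edge runs (238..393,190) against a predicted (235..395,189). Now over to the pile.

drive_tool([
  [[0.9,-2,0],0],
  [[1.1,-2.2,0],0],
  [[1.1,-2.2,0],0],
  [[1.1,-2.2,0],0],
  [[1.17,-2,0],0],
  [[0,0,0],0],
  [[0,0,-2],0],
  [[0,0,-2],0],
  [[0,0,0],0],
  [[0,0,0],0],
])

```text
time: 67.6
ee_pos: [0.5559, -0.1312, 0.1075]
eef_rot: [0.688, 0.726, 0.0, 0.0]
ft_force: [-0.7, -0.2, -1.3]
width: 0.014
grip_force: 30.0
```

drive_tool([
  [[0,0,0],0],
  [[0,0,0],0],
  [[0,0,0],0],
  [[0,0,0],0],
  [[0,0,0],0],
  [[0,0,0],0],
  [[0,0,0],0],
  [[0,0,0],0],
  [[0,0,0],0],
  [[0,0,0],0],
])

```text
time: 68.85
ee_pos: [0.5558, -0.1314, 0.1071]
eef_rot: [0.688, 0.726, 0.0, 0.0]
ft_force: [-0.0, -0.2, -2.2]
width: 0.0136
grip_force: 30.0
```

drive_tool([
  [[0,0,-1],0],
  [[0,0,-0.7],0],
  [[0,0,-0.4],0],
  [[0,0,-0.3],0],
  [[0,0,-0.25],0],
  [[0,0,-0.2],0],
  [[0,0,0],0],
  [[0,0,0],0],
  [[0,0,0],0],
  [[0,0,0],0],
])

```text
time: 70.1
ee_pos: [0.5558, -0.1313, 0.0786]
eef_rot: [0.688, 0.726, 0.0, 0.0]
ft_force: [-0.9, 0.6, -1.4]
width: 0.0136
grip_force: 30.0
```

drive_tool([
  [[0,0,-0.05],0],
  [[0,0,0],0],
  [[0,0,0],0],
  [[0,0,0],0],
  [[0,0,0],0],
  [[0,0,0],0],
  [[0,0,1],0],
  [[0,0,4],0],
  [[0,0,5],0],
  [[0,-3,5],0],
], hand=0)

```text
time: 71.35
ee_pos: [0.5562, -0.1594, 0.2302]
eef_rot: [0.686, 0.727, 0.001, -0.0]
ft_force: [0.9, -0.9, 0.5]
width: 0.0867
grip_force: 0.0
```

drive_tool([
  [[0,-4,0],0],
  [[0,0,0],0],
  [[0,0,0],0],
  [[0,0,0],0],
  [[0,0,0],0],
  [[0,0,0],0],
  [[0,0,0],0],
  [[0,0,0],0],
  [[0,0,0],0],
  [[0,0,0],0],
])

```text
time: 72.6
ee_pos: [0.5557, -0.2014, 0.2281]
eef_rot: [0.688, 0.726, 0.0, 0.0]
ft_force: [1.1, 0.1, 0.9]
width: 0.0873
grip_force: 0.0
```

```bash
python3 - <<'E'
from h import *
c=cam('wrist'); t=cam('top'); d=cam('side'); s=r.read_state(); print(np.round(s['ee_pos'],4),np.round(s['eef_rot'],3))
try: print('cover top',cover(t,(391,230,445,290),.056))
except Exception as e: print(e)
cv2.imwrite('pics/m10.png',np.hstack([cv2.resize(c['color'],(400,300)),cv2.resize(d['color'][270:420,300:500],(400,300))])[:,:,::-1])
E
```

```text
[ 0.5557 -0.2013  0.2281] [0.688 0.726 0.    0.   ]
cover top (array([ 555.9, -131.7,   74.9,   96.5,    3.2]), array([ 554.2, -129.9,   12.6,   63.6,    3.2]))
```

View pics/m10.png

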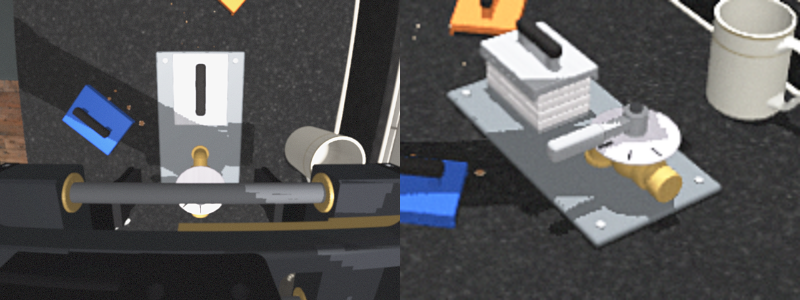

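The cover sits square on the pile of four, measured at (555.9,-131.7) with a yaw of 3.2 degrees, and the lips are down. The lever at right-crop (585,140) is still shut. Next I'll pinch the lever and open the valve.

drive_tool([
  [[-0.5,-0.8,0],-9],
  [[-0.5,-0.8,0],-9],
  [[-0.5,-0.8,0],-9],
  [[-0.5,-0.8,0],-9],
  [[-0.5,-0.8,0],-9],
  [[-0.5,-0.9,0],-9],
  [[-0.6,-0.9,0],-9],
  [[-0.6,-0.9,0],-9],
  [[-0.6,-0.9,0],-9],
  [[-0.6,-0.8,0],-9],
])

```text
time: 74.0
ee_pos: [0.5016, -0.2857, 0.2281]
eef_rot: [1.0, 0.024, 0.0, 0.0]
ft_force: [-1.1, -0.0, 0.3]
width: 0.0874
grip_force: 0.0
```

drive_tool([
  [[0,0,0],0],
  [[0,0,-3],0],
  [[0,0,-4],0],
  [[0,0,-3.5],0],
  [[0,0,-2],0],
  [[0,0,-1.2],0],
  [[0,0,-0.8],0],
  [[0,0,0],0],
  [[0,0,0],0],
  [[0,0,0],0],
])

```text
time: 75.25
ee_pos: [0.5021, -0.2855, 0.0836]
eef_rot: [1.0, 0.027, 0.0, 0.0]
ft_force: [0.5, 0.2, 0.2]
width: 0.0871
grip_force: 0.0
```

drive_tool([
  [[0,0,0],0],
  [[0,0,0],0],
  [[0,0,0],0],
  [[0,0,0],0],
  [[0,0,0],0],
  [[0,0,0],0],
  [[0,0,0],0],
  [[0,0,0],0],
  [[0,0,0],0],
  [[0,0,0],0],
], hand=1, newtons=6)

```text
time: 76.5
ee_pos: [0.5017, -0.2853, 0.0831]
eef_rot: [1.0, 0.027, -0.0, -0.0]
ft_force: [0.1, 0.2, 0.2]
width: 0.0141
grip_force: 6.0
```

drive_tool([
  [[0.13,-0.96,0],9],
  [[0.28,-0.94,0],9],
  [[0.42,-0.88,0],9],
  [[0.56,-0.8,0],9],
  [[0.67,-0.71,0],9],
  [[0.78,-0.59,0],9],
  [[0.86,-0.46,0],9],
  [[0.92,-0.32,0],9],
  [[0.96,-0.18,0],9],
  [[0.98,-0.02,0],9],
])

```text
time: 77.75
ee_pos: [0.5673, -0.3438, 0.0829]
eef_rot: [0.686, 0.727, 0.0, -0.0]
ft_force: [-0.8, 2.7, 0.7]
width: 0.0142
grip_force: 6.0
```

drive_tool([
  [[0.1,0,0],0],
  [[0.1,0,0],0],
  [[0,0,0],0],
  [[0,0,0],0],
  [[0,0,0],0],
  [[0,0,0],0],
  [[0,0,0],0],
  [[0,0,0],0],
  [[0,0,0],0],
  [[0,0,0],0],
])

```text
time: 79.0
ee_pos: [0.5678, -0.3439, 0.0828]
eef_rot: [0.689, 0.725, -0.0, -0.001]
ft_force: [-6.6, 2.2, 4.8]
width: 0.0135
grip_force: 6.0
```

drive_tool([
  [[-1.18,0.02,0],-9],
  [[-0.96,0.18,0],-9],
  [[-0.92,0.32,0],-9],
  [[-0.86,0.46,0],-9],
  [[-0.78,0.59,0],-9],
  [[0,0,0],0],
  [[0,0,0],0],
  [[0,0,0],0],
  [[0,0,0],0],
  [[0,0,0],0],
])

```text
time: 80.25
ee_pos: [0.5225, -0.328, 0.0829]
eef_rot: [0.913, 0.408, 0.0, -0.0]
ft_force: [1.5, 2.4, -4.5]
width: 0.0141
grip_force: 6.0
```

drive_tool([
  [[0,0,0],0],
  [[0,0,0],0],
  [[0,0,0],0],
  [[0,0,0],0],
  [[0,0,0],0],
  [[0,0,1],0],
  [[0,0,4],0],
  [[0,0,5],0],
  [[-2.5,-2.5,4],0],
  [[-2.5,-2.5,0],0],
], hand=0)

```text
time: 81.5
ee_pos: [0.4728, -0.3801, 0.2272]
eef_rot: [0.913, 0.408, 0.002, 0.002]
ft_force: [0.6, 0.3, -0.5]
width: 0.0865
grip_force: 0.0
```

drive_tool([
  [[-2,-2,0],0],
  [[0,0,0],0],
  [[0,0,0],0],
  [[0,0,0],0],
  [[0,0,0],0],
  [[0,0,0],0],
  [[0,0,0],0],
  [[0,0,0],0],
  [[0,0,0],0],
  [[0,0,0],0],
])

```text
time: 82.75
ee_pos: [0.4523, -0.3983, 0.2231]
eef_rot: [0.913, 0.407, 0.0, 0.0]
ft_force: [0.6, 1.0, -0.1]
width: 0.0869
grip_force: 0.0
```

```bash
python3 - <<'E'
from h import *
c=cam('wrist'); t=cam('top'); s=r.read_state(); print(np.round(s['ee_pos'],4),np.round(s['eef_rot'],3))
A=np.array([.5637,-.2818])
pt=lambda a:[*(A+.085*np.array([np.cos(np.radians(a)),np.sin(np.radians(a))])),.092]
print(w2px(c,[[*A,.092],pt(228),pt(222.5),pt(233.5)]).round(1))
cv2.imwrite('pics/m11.png',np.hstack([cv2.resize(c['color'],(400,300)),cv2.resize(t['color'][220:330,380:530],(400,300))])[:,:,::-1])
try: print('cover top',cover(t,(391,230,445,290),.056))
except Exception as e: print(e)
E
```

```text
[ 0.4524 -0.3983  0.2231] [0.913 0.407 0.    0.   ]
[[323.1  15.2]
 [322.5 134.9]
 [311.9 134.4]
 [333.2 134.4]]
cover top (array([ 556. , -131.9,   75. ,   97. ,    3.2]), array([ 554.2, -129.9,   12.6,   63.6,    3.2]))
```

View pics/m11.png

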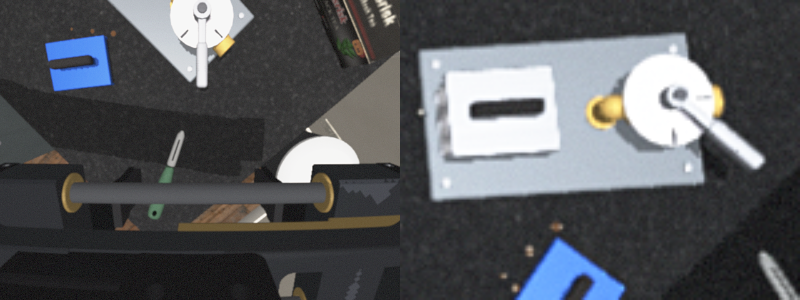

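The lever's tip is at full-res (323,139) and its pivot at (323,13). The predicted 45 degree line has the tip at column 322.5, so the valve is half open. The cover still sits square, and the robot touches nothing.

```bash
python3 -c "
from bench import r
print(r.close_job())"
```

```text
the job is handed in; nothing more can be done
None
```

The job is handed in, with no verdict shown: all four plates are stacked square on the seat, the cover is on top, and the valve was shut throughout, opened fully once and left at about 45 degrees; the mug and salt shaker were never touched.

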